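# Bolt the recycling bin and hold the chute gate open at its mark

### The job

Slide the steel barrel bolt on the white bin's lid fully home into its keeper, and only then use the gripper to pull the black upright handle of the spring-return chute gate out towards the bin's front until the gate's pointer is level with the small black mark clip beside it (pointer tip within the clip's width). Keep it there: the program finishes with the gripper still holding the gate at the mark, because it springs shut if let go, and with the bolt still home. Leave the other things around and on the bin where they are.

Things in the scene. Friction and masses are not known exactly. Their poses are not given: they have to be found in the camera images.
- station: fixed white bin, 240 (x) x 320 (y) x 130 mm high; place and yaw vary. Origin: centre of its underside; front faces its -x, roughly to the robot. Top: right half (y<0) closed lid, 2 mm proud, with the bolt; left half the gate between guides 10 mm high. Steel chute, 90 mm wide about y +80, rises from x +98, z 146 to x +232, z 214, walls 34 mm. All else is under 195 mm high
- bolt (a joint): travel of the barrel bolt in m: 0 drawn back, 0.040 fully home in the keeper (end stop). It slides along the station's +y, starts drawn back by differing amounts, stays where it is left, needs about 2 N to move
- bolt_knob (a point): grip point on the bolt's upright round steel knob, 16 mm in diameter, from 18 mm below to 12 mm above this point (on a 10 mm stem); moves with the bolt. It is 175 mm above the ledge, at station x -50 mm, y = -85 mm + joint value. Barrel straps and keeper (at y +14 mm) are at least 22 mm lower than this point. Axes as the station's
- gate: sliding steel plate with an upright black handle slab 14 mm thick (x), 54 mm wide (y), top 60 mm above the origin; grip it front to back 20 to 60 mm above the origin. Origin: bin top under the handle's middle, shut at station (-10, 80, 130) mm, axes as the station's. Slides out along -x, at most 100 mm; a spring shuts it with 3.3 N plus 0.6 N per 10 mm. 95 mm free behind the shut handle
- gate_pointer (a point): tip of the thin dark steel pointer that sticks out to the left (+y) of the gate plate in line with the handle's middle: 54 mm along y and 12.5 mm up from the gate's origin; rides with the gate
- mark_clip: fixed mark: small black clip 12 (x) x 16 (y) x 20 mm high on the bin's top, left of the gate's left guide, at station y +145 mm and x between -90 and -55 mm (varies). Origin: centre of its underside, 130 mm above the ledge; axes as the station's. At the mark, the pointer's tip has x = 0 in these axes (a pull of 45 to 80 mm); the pointer passes 3 mm beside the clip
- puck: grey plastic puck, 44 mm in diameter, 20 mm high, loose on the bin's lid near its far edge; origin at its underside. Leave it alone
- gauge: clear acrylic sizing gauge with four holes, 45 x 130 x 6 mm, lying loose on the ledge in front of the bin; origin at its underside. Leave it alone
- tin: round open steel sorting tin, 100 mm in diameter, 45 mm high, loose; origin at its underside. Leave it alone
- jar: green glass battery jar with steel cap, 72 mm in diameter, 100 mm high, loose; origin at its underside. Leave it alone
- dock: cracked blue charging dock, 75 x 110 x 50 mm, loose; origin at its underside. Leave it alone
- case: grey hearing-aid case, 70 x 50 x 26 mm, loose; origin at its underside. Leave it alone
- brush: small cleaning brush, 150 mm long, lying loose on the ledge; origin at its underside. Leave it alone

How it is judged:
By the outcome, as a careful person would: the job done as asked, in the order asked, and still so for the second after the job is handed in, while the arm keeps its last pose, push and grip.
It also fails if it takes over 37 s, if anything falls off the work surface, if the arm or the gripper's body presses on something with over 40 N, if the wrist force passes 120 N, or if a joint passes its speed limit or range.

### The arm

A 6-joint arm with a two-finger parallel gripper is mounted at the origin on the work surface. World frame = base frame: x ahead of the robot, y to its left, z up, the work surface at z = 0. Lengths are in m, angles in rad, forces in N, time in s.
With the tool pointing down it reaches from about 0.25 to 0.725 m from the base axis. Payload 4 kg.
Tool frame: the origin (TCP) lies on the centre line of the jaws, within the pads' length; the fingertips stand 22 mm ahead of it and the grasp point (between the pads) lies 3 mm ahead of it; z points along the fingers, y is the line along which they close (so a half turn about z gives the same grasp; the last joint's range is limited). The gripper opens to 85 mm and grips with 20 to 120 N. Pads are 22 mm wide; open, the fingers measure 114 mm over their backs; the gripper's body (76 mm by 85 mm) begins 54 mm behind the grasp point. The pads swing forward as they close: fully open they stand 13 mm farther back than shut.
Start: joints at [1.173, 0.241, 0.005, 1.335, 0, 1.571], TCP at [0.194, 0.461, 0.253] pointing down, gripper open.
Joint ranges: [-2.72, 2.72], [-1.05, 1.87], [-1.09, 1.28], [-1.99, 2.15], [-1.42, 1.44], [-3.14, 3.14]. Speed limits (rad/s): [2.79, 2.79, 3.14, 3.14, 3.14, 3.14].

### API

Orientations are given as a unit quaternion [x, y, z, w].
In Python, from workcell import bot gives the robot as it stands.
- The arm moves only by the shell command python3 -m inch 'ROWS'. ROWS is JSON, one flat list of numbers, 7 for each row, row after row: the shift along the world's x, y, z in mm, then the turn, a rotation vector about the world's x, y, z in rad, then the opening in per cent of the stroke, from 0 (shut) to 100 (fully open). A call has 1 to 8 rows; each row is the pose to reach, as a shift and turn from the pose commanded when the call began; what a row does not reach only later rows make up. A row lasts 1/12 s, in which the tool goes at most 41.7 mm and 7.16 degrees, less where a joint would pass 70% of its speed; a pose out of reach is approached as far as the arm can. A call with a gripper value outside its range is refused whole. The fingers move at their own pace and stop on an object; the grip force is fixed at half the most. Time passes only in rows, so rows that repeat a pose let the fingers close. It gives the time, the measured TCP pose, the force, the opening and the grip force at its end, in the units of the state.
- bot.get_obs(): the state, without advancing time (a new reading comes with each control period).
- bot.camera(name): name is "side" or "top" or "wrist"; returns the picture (480x640x3 uint8, blue, green, red); there is no depth.
- bot.camera_info(name): a dict with "intrinsics" (3x3 intrinsics, pixels), "distortion" ([k1, k2, p1, p2, k3] as OpenCV has them; the pictures are not rectified), "camera_from_world" (4x4, takes a point from world to camera coordinates); the wrist camera has in their place "hand_eye" (4x4, takes a point from camera to tool coordinates, whose origin is the TCP and whose axes are the flange's). Camera axes: x right, y down, z forward; pixel columns grow to the right and rows downward; lengths in m; the calibration is good to about 2 mm. A picture is of the moment at which its call begins: read the wrist's pose just before it. camera_info takes no time and is no camera call.
- bot.job_done(): hands the job in; it is judged then, once.
Trained networks look in the newest picture that a camera, given by its name, has taken for a name from the list of things; names that differ only in an ending like _2 or _b are one class to them, and where a whole thing is asked for, a point or a joint stands for the part that bears it (a point fixed in the world has none). Each returns a list of dicts, best first, with "confidence" (0 to 1); they miss things now and then, are a little off and sometimes report something else, mostly with a low value. They report only what shows in the picture. A call takes as long as a camera call.
- bot.silhouettes(camera, target): "mask" (480x640 bool, what is visible of it) and "uv" ([column, row] in pixels, amid what is visible of it).
- bot.spot_point(camera, target): "uv" ([column, row] in pixels: a listed point, or the origin of a listed thing).
The state is a dict: "clock": time; "joint_pos": joint angles; "joint_vel": joint speeds; "tau": joint torques, N m; "eef_pos": TCP position; "tool_rot": TCP orientation; "ft_force": force on the tool from outside, world axes, zero at the start; "ft_torque": the same for the moment, N m; "grip_width": finger opening in m; "grasp_force": force on a finger pad.
Only numpy, scipy, OpenCV 4.12 (cv2) and the standard library are available. Lean on these libraries where they do the work, as an engineer would, in place of code of your own. Each camera call takes 0.05 s, during which the arm holds its last target. There are 200 camera calls.

## Working session

There is one attempt and no reset: what is moved stays moved. The work goes in short steps, Python scripts to look and compute and a shell command to move; the robot and the scene stay as the last step left them, time stands still between calls to the robot, and variables do not carry over. Pictures are saved under pics/ and viewed, at most 10 in all, crops included, and the job is handed in when it is done.

```bash
mkdir -p pics
cat > h.py <<'E'
import numpy as np, cv2
from workcell import bot
def cam(n):
    i=bot.camera_info(n); return np.array(i["intrinsics"],float),np.array(i["distortion"],float),i
def ray(n,uv):
    K,D,i=cam(n); p=cv2.undistortPoints(np.array([[uv]],float),K,D)[0,0]; d=np.array([p[0],p[1],1.])
    if "camera_from_world" in i: T=np.linalg.inv(np.array(i["camera_from_world"]))
    else:
        from scipy.spatial.transform import Rotation as R
        o=bot.get_obs(); W=np.eye(4); W[:3,:3]=R.from_quat(o["tool_rot"]).as_matrix(); W[:3,3]=o["eef_pos"]; T=W@np.array(i["hand_eye"])
    return T[:3,3],T[:3,:3]@d
def atz(n,uv,z):
    c,d=ray(n,uv); return c+d*(z-c[2])/d[2]
E
python3 - <<'E'
from h import *
o=bot.get_obs(); print({k:np.round(v,3) for k,v in o.items()})
for n in("top","side"):
    im=bot.camera(n); cv2.imwrite(f"pics/{n}0.png",im)
    for t,z in(("bolt_knob",.175),("gate",.13),("gate_pointer",.1425),("mark_clip",.13),("station",0),("puck",.132)):
        for r in bot.spot_point(n,t)[:2]: print(n,t,round(r["confidence"],2),np.round(r["uv"],1),np.round(atz(n,r["uv"],z),4))
print(cam("wrist")[2])
E
```

```text
{'clock': np.float64(0.0), 'joint_pos': array([ 1.173,  0.241,  0.004,  1.335, -0.   ,  1.571]), 'joint_vel': array([ 0.001,  0.   , -0.001, -0.001,  0.001,  0.   ]), 'tau': array([ 1.0000e-03, -3.7232e+01,  2.5241e+01,  1.7000e-02, -0.0000e+00,
       -0.0000e+00]), 'eef_pos': array([0.193, 0.46 , 0.252]), 'tool_rot': array([ 0.198,  0.98 , -0.001, -0.   ]), 'ft_force': array([-0.343,  0.001, -0.084]), 'ft_torque': array([ 0.025, -0.007,  0.027]), 'grasp_force': np.float64(0.0), 'grip_width': np.float64(0.085)}
top bolt_knob 0.7 [333.4 243.9] [ 0.525  -0.0319  0.175 ]
top gate 0.67 [267.9 252.1] [0.5088 0.1358 0.13  ]
top gate_pointer 0.72 [251.7 251.3] [0.5104 0.1757 0.1425]
top mark_clip 0.57 [249.5 275.8] [0.4483 0.183  0.13  ]
top station 0.71 [296.  242.5] [0.5439 0.0692 0.    ]
top puck 0.64 [308.5 199.7] [0.6441 0.0301 0.132 ]
side bolt_knob 0.69 [323.6 204.6] [ 0.5268 -0.0342  0.175 ]
side gate 0.71 [322.7 289. ] [0.5131 0.1381 0.13  ]
side gate_pointer 0.57 [327.1 306. ] [0.5006 0.1809 0.1425]
side mark_clip 0.55 [356.2 309.1] [0.4483 0.1761 0.13  ]
side mark_clip 0.32 [324.5 206.8] [ 0.5294 -0.0691  0.13  ]
side station 0.64 [310.4 288.9] [0.552  0.0594 0.    ]
side puck 0.8 [264.1 239.3] [0.6435 0.0304 0.132 ]
{'intrinsics': array([[421.15743937,   0.        , 316.29021113],
       [  0.        , 421.15743937, 233.78335881],
       [  0.        ,   0.        ,   1.        ]]), 'distortion': array([-0.0569459,  0.       ,  0.       ,  0.       ,  0.       ]), 'hand_eye': array([[ 8.41177472e-04, -9.55788780e-01, -2.94052887e-01,
         7.56355793e-02],
       [ 9.99999613e-01,  8.80050834e-04,  1.17100476e-07,
        -5.04311294e-04],
       [ 2.58669565e-04, -2.94052773e-01,  9.55789150e-01,
        -1.20812460e-01],
       [ 0.00000000e+00,  0.00000000e+00,  0.00000000e+00,
         1.00000000e+00]])}
```

View pics/top0.png

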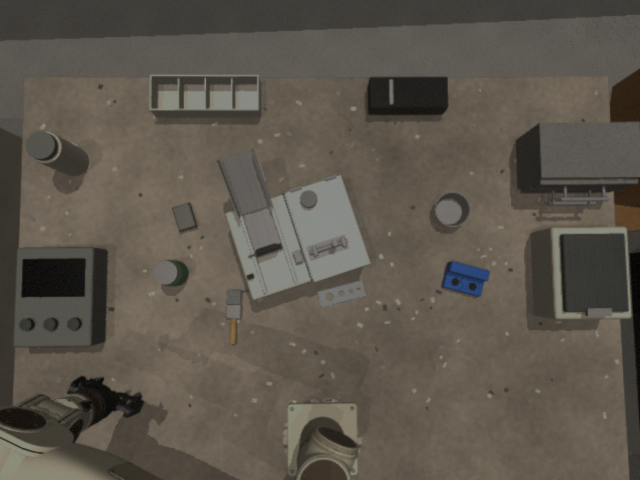

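View pics/side0.png

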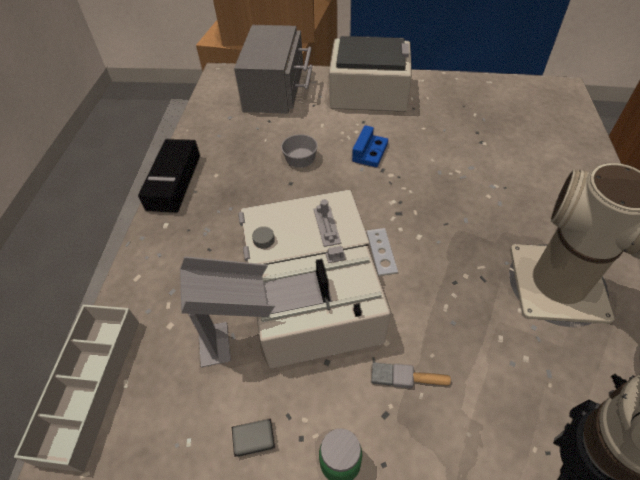

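The top view shows the bin yawed about +17°, with the knob near (333,244), the gate handle at (268,252) and the clip at (250,276). The side view agrees: knob at (324,205), handle at (323,285), clip at (357,310). I'll fit the station pose from both cameras.

```bash
cat >> h.py <<'E'
from scipy.optimize import least_squares
def proj(n,P):
    K,D,i=cam(n); T=np.array(i["camera_from_world"]); return cv2.projectPoints(np.array(P,float),cv2.Rodrigues(T[:3,:3])[0],T[:3,3],K,D)[0][:,0]
def model(p):
    x,y,a,j,c=p; S=lambda q:np.array([x+q[0]*np.cos(a)-q[1]*np.sin(a),y+q[0]*np.sin(a)+q[1]*np.cos(a),q[2]])
    return {"bolt_knob":S((-.05,-.085+j,.175)),"gate":S((-.01,.08,.13)),"gate_pointer":S((-.01,.134,.1425)),"mark_clip":S((c,.145,.13)),"station":S((0,0,0))}
E
python3 - <<'E'
from h import *
M={}
for n in("top","side"):
    bot.camera(n)
    for t in("bolt_knob","gate","gate_pointer","mark_clip","station"):
        r=bot.spot_point(n,t)
        if r: M[n,t]=r[0]["uv"]
f=lambda p:np.concatenate([proj(n,[model(p)[t]])[0]-uv for (n,t),uv in M.items()])
s=least_squares(f,[.546,.064,.3,.005,-.07],loss="soft_l1")
print(np.round(s.x,4),np.degrees(s.x[2]));print({k:np.round(v,4) for k,v in model(s.x).items()});print(np.round(f(s.x).reshape(-1,2),1))
np.save("fit.npy",s.x)
E
```

```text
[ 0.5493  0.0631  0.3226  0.0063 -0.0412] 18.483581587743462
{'bolt_knob': array([ 0.5268, -0.0274,  0.175 ]), 'gate': array([0.5144, 0.1358, 0.13  ]), 'gate_pointer': array([0.4973, 0.187 , 0.1425]), 'mark_clip': array([0.4643, 0.1875, 0.13  ]), 'station': array([0.5493, 0.0631, 0.    ])}
[[ 0.6 -0.8]
 [ 2.2 -0.8]
 [-1.2  3. ]
 [-0.5 -6.4]
 [ 3.2 -0.6]
 [-0.6  2.5]
 [ 1.1 -1.5]
 [-1.7  1.2]
 [83.4 73.3]
 [ 2.1 -2.1]]
```

```bash
python3 -m inch '[25,-33,0,0,0,-0.11,100, 50,-66,0,0,0,-0.22,100, 75,-99,0,0,0,-0.33,100, 100,-132,0,0,0,-0.44,100, 125,-165,0,0,0,-0.55,100, 150,-198,0,0,0,-0.66,100, 175,-231,0,0,0,-0.77,100, 200,-264,0,0,0,-0.87,100]'
```

```text
clock: 1.97
eef_pos: [0.3946, 0.1952, 0.2536]
tool_rot: [0.594, 0.804, 0.0, 0.0]
ft_force: [0.4, 1.1, -0.1]
grip_width: 0.0852
grasp_force: 0.0
```

```bash
python3 -m inch '[19,-32,0,0,0,0,100, 38,-64,0,0,0,0,100, 57,-96,0,0,0,0,100, 76,-128,0,0,0,0,100, 95,-160,0,0,0,0,100, 114,-192,0,0,0,0,100, 132,-223,0,0,0,0,100, 132,-223,0,0,0,0,100]'
python3 - <<'E'
from h import *
o=bot.get_obs();print(o["eef_pos"])
im=bot.camera("wrist"); cv2.imwrite("pics/w1.png",im)
for t,z in(("bolt_knob",.175),("gate",.13),("gate_pointer",.1425),("mark_clip",.13)):
    for r in bot.spot_point("wrist",t)[:2]: print(t,round(r["confidence"],2),np.round(r["uv"],1),np.round(atz("wrist",r["uv"],z),4))
E
```

```text
clock: 2.63
eef_pos: [0.5284, -0.0312, 0.2528]
tool_rot: [0.595, 0.804, -0.0, 0.001]
ft_force: [0.1, 0.9, -0.7]
grip_width: 0.0855
grasp_force: 0.0
[ 0.52838093 -0.03124279  0.25278972]
bolt_knob 0.71 [313.  262.8] [ 0.524  -0.0293  0.175 ]
```

View pics/w1.png

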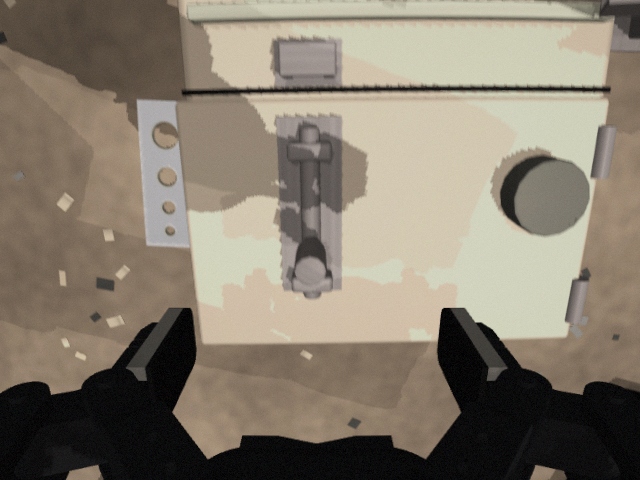

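The wrist view shows the knob at about (312,267), the barrel running straight up the image, the keeper at (308,58) and the puck at (545,195). The gripper is already square to the bin, so I'll go down onto the knob.

```bash
python3 -m inch '[-2,0,-25,0,0,0,100, -2,0,-50,0,0,0,100, -2,-2,-72,0,0,0,100, -2,-2,-75,0,0,0,100, -2,-2,-75,0,0,0,100]'
```

```text
clock: 3.3
eef_pos: [0.5221, -0.0268, 0.1773]
tool_rot: [0.592, 0.806, -0.001, -0.002]
ft_force: [0.3, 0.2, -0.1]
grip_width: 0.0858
grasp_force: 0.0
```

```bash
python3 -m inch '[0,0,0,0,0,0,50, 0,0,0,0,0,0,0, 0,0,0,0,0,0,0, 0,0,0,0,0,0,0, 0,0,0,0,0,0,0, 0,0,0,0,0,0,0, 0,0,0,0,0,0,0, 0,0,0,0,0,0,0]'
```

```text
clock: 3.97
eef_pos: [0.5244, -0.028, 0.1791]
tool_rot: [0.592, 0.806, 0.001, 0.001]
ft_force: [0.1, 0.8, 4.5]
grip_width: 0.0143
grasp_force: 58.5
```

```bash
python3 -m inch '[-1,4,0,0,0,0,0, -3,9,0,0,0,0,0, -4,13,0,0,0,0,0, -6,18,0,0,0,0,0, -7,23,0,0,0,0,0, -8,27,0,0,0,0,0, -9,29,0,0,0,0,0, -9,29,0,0,0,0,0]'
```

```text
clock: 4.63
eef_pos: [0.5149, 0.0016, 0.1791]
tool_rot: [0.592, 0.806, 0.0, 0.001]
ft_force: [1.4, 0.0, 6.5]
grip_width: 0.014
grasp_force: 58.9
```

```bash
python3 -m inch '[-0.6,2,0,0,0,0,0, -1.2,4,0,0,0,0,0, -1.2,4,0,0,0,0,0, -1.2,4,0,0,0,0,0]'; python3 -m inch '[-0.6,2,0,0,0,0,0, -1.2,4,0,0,0,0,0, -1.2,4,0,0,0,0,0, -1.2,4,0,0,0,0,0]'
```

```text
clock: 4.97
eef_pos: [0.5137, 0.0053, 0.179]
tool_rot: [0.592, 0.806, 0.0, 0.001]
ft_force: [-0.4, -1.7, 6.3]
grip_width: 0.0142
grasp_force: 58.9
clock: 5.3
eef_pos: [0.5124, 0.0093, 0.1791]
tool_rot: [0.592, 0.806, 0.0, 0.001]
ft_force: [-0.6, -1.3, 7.3]
grip_width: 0.0142
grasp_force: 58.9
```

```bash
python3 -m inch '[-0.6,2,0,0,0,0,0, -0.6,2,0,0,0,0,0, -0.6,2,0,0,0,0,0]'; python3 -m inch '[-0.6,2,0,0,0,0,0, -0.6,2,0,0,0,0,0, -0.6,2,0,0,0,0,0]'
python3 - <<'E'
from h import *
o=bot.get_obs();print(o["eef_pos"],o["ft_force"])
im=bot.camera("wrist"); cv2.imwrite("pics/w2.png",im)
E
```

```text
clock: 5.55
eef_pos: [0.5124, 0.0095, 0.1791]
tool_rot: [0.593, 0.805, -0.001, 0.002]
ft_force: [1.8, -6.3, 6.0]
grip_width: 0.0142
grasp_force: 58.7
clock: 5.8
eef_pos: [0.5123, 0.0097, 0.179]
tool_rot: [0.593, 0.805, -0.002, 0.004]
ft_force: [3.0, -11.2, 3.6]
grip_width: 0.0142
grasp_force: 58.6
[0.5123169  0.00969451 0.17903433] [  3.02883921 -11.17429812   3.56587145]
```

View pics/w2.png

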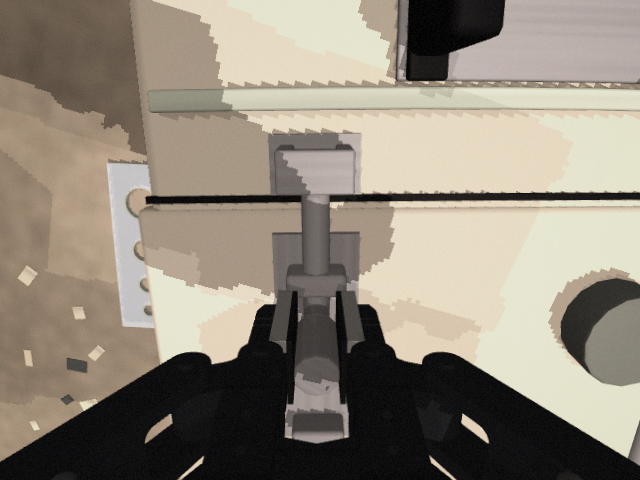

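The bolt end is in the keeper at (315,180). The motion has stopped and the force has climbed to 11 N, so it is home. Next I'll open and lift.

```bash
python3 -m inch '[0.8,-2.5,0,0,0,0,60, 0.8,-2.5,0,0,0,0,100, 0.8,-2.5,0,0,0,0,100, 0.8,-2.5,0,0,0,0,100, 0.8,-2.5,0,0,0,0,100, 0.8,-2.5,25,0,0,0,100, 0.8,-2.5,55,0,0,0,100, 0.8,-2.5,85,0,0,0,100]'; python3 -m inch '[-7,32,0,0,0,0,100, -14,64,0,0,0,0,100, -20,90,0,0,0,0,100, -20,90,0,0,0,0,100, -20,90,0,0,0,0,100]'
python3 - <<'E'
from h import *
M={}
for n in("wrist","top","side"):
    im=bot.camera(n); cv2.imwrite(f"pics/{n}3.png",im)
    for t,z in(("bolt_knob",.175),("gate",.13),("gate_pointer",.1425),("mark_clip",.13)):
        for r in bot.spot_point(n,t)[:1]: print(n,t,round(r["confidence"],2),np.round(r["uv"],1),np.round(atz(n,r["uv"],z),4))
E
```

```text
clock: 6.52
eef_pos: [0.5109, 0.0109, 0.2633]
tool_rot: [0.592, 0.806, -0.001, -0.001]
ft_force: [-0.3, -0.6, -0.2]
grip_width: 0.0854
grasp_force: 0.0
clock: 6.93
eef_pos: [0.4913, 0.1019, 0.2632]
tool_rot: [0.591, 0.807, -0.0, -0.0]
ft_force: [0.7, 0.0, -0.0]
grip_width: 0.0854
grasp_force: 0.0
wrist bolt_knob 0.85 [302.9 413.3] [ 5.142e-01 -5.000e-04  1.750e-01]
wrist gate 0.78 [367.6 187.5] [0.5132 0.1343 0.13  ]
wrist gate_pointer 0.94 [370.4 100.3] [0.4965 0.1823 0.1425]
wrist mark_clip 0.58 [286.2  79. ] [0.4483 0.1796 0.13  ]
top bolt_knob 0.52 [318.4 247.9] [0.5154 0.0056 0.175 ]
side bolt_knob 0.51 [328.1 222. ] [0.5135 0.0113 0.175 ]
side gate 0.9 [321.5 291. ] [0.5149 0.1426 0.13  ]
side gate_pointer 0.56 [331.6 307.4] [0.4923 0.1831 0.1425]
side mark_clip 0.42 [355.2 309.6] [0.45   0.1772 0.13  ]
```

View pics/wrist3.png

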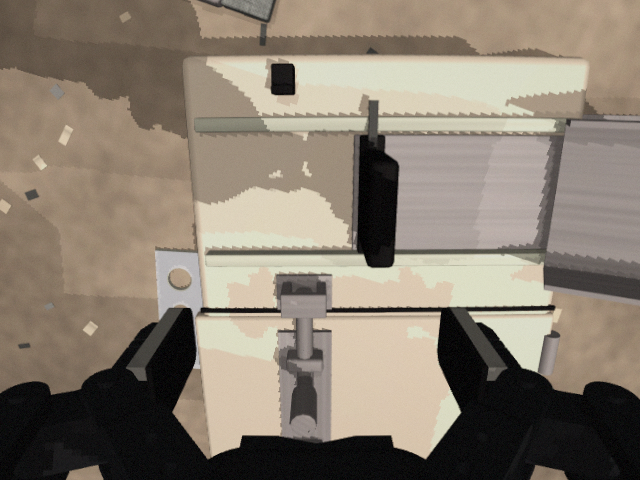

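The clip is at (283,79), the pointer tip at (371,101), the handle at about (378,200) and the bolt sits in the keeper. I'll check the knob's home position numerically from the seam, and move down over the handle.

```bash
python3 - <<'E'
from h import *
a=np.radians(17.3);ey=np.array([-np.sin(a),np.cos(a),0]);ex=np.array([np.cos(a),np.sin(a),0])
k=atz("wrist",(304,426),.187);s=atz("wrist",(304,311),.132);kp=atz("wrist",(303,297),.15)
print("knob rel seam y",(k-s)@ey,"rel keeper",(k-kp)@ey)
c=atz("wrist",(284,78),.148);p=atz("wrist",(373,101),.1425);print("pull",(c-p)@ex)
E
python3 -m inch '[12,17,0,0,0,0,100, 22,33,0,0,0,0,100, 22,33,-30,0,0,0,100, 22,33,-60,0,0,0,100, 22,33,-85,0,0,0,100, 22,33,-88,0,0,0,100, 22,33,-88,0,0,0,100]'
```

```text
knob rel seam y -0.04558931978661494 rel keeper -0.06450066508871112
pull -0.04836551892498476
clock: 8.27
eef_pos: [0.5125, 0.1332, 0.1738]
tool_rot: [0.592, 0.806, -0.002, -0.001]
ft_force: [-0.7, -0.3, 0.1]
grip_width: 0.0853
grasp_force: 0.0
```

Knob y comes out at −45.6 mm (home is −45). Now I'll close on the handle.

```bash
python3 -m inch '[0,0,0,0,0,0,0, 0,0,0,0,0,0,0, 0,0,0,0,0,0,0, 0,0,0,0,0,0,0, 0,0,0,0,0,0,0, 0,0,0,0,0,0,0, 0,0,0,0,0,0,0]'
```

```text
clock: 8.85
eef_pos: [0.5144, 0.1336, 0.1761]
tool_rot: [0.592, 0.806, 0.001, 0.001]
ft_force: [1.1, 0.1, 4.2]
grip_width: 0.0133
grasp_force: 60.0
```

```bash
python3 -m inch '[-5,-1.5,0,0,0,0,0, -11,-3.5,0,0,0,0,0, -18,-5.5,0,0,0,0,0, -25,-8,0,0,0,0,0, -32,-10,0,0,0,0,0, -38,-12,0,0,0,0,0, -38,-12,0,0,0,0,0, -38,-12,0,0,0,0,0]'
python3 - <<'E'
from h import *
a=np.radians(17.3);ex=np.array([np.cos(a),np.sin(a),0])
P={}
for n in("wrist","top","side"):
    im=bot.camera(n)
    if n!="top":cv2.imwrite(f"pics/{n}4.png",im)
    for t,z in(("gate_pointer",.1425),("mark_clip",.13)):
        for r in bot.spot_point(n,t)[:1]: P[n,t]=atz(n,r["uv"],z);print(n,t,round(r["confidence"],2),np.round(r["uv"],1),np.round(P[n,t],4))
    try: print("remaining",(P[n,"mark_clip"]-P[n,"gate_pointer"])@ex)
    except KeyError: pass
s=cv2.imread("pics/side4.png")[240:360,260:420];w=cv2.imread("pics/wrist4.png")
cv2.imwrite("pics/both4.png",np.hstack([cv2.resize(s,(400,300)),cv2.resize(w,(400,300))]))
E
```

```text
clock: 9.52
eef_pos: [0.4771, 0.1216, 0.1761]
tool_rot: [0.592, 0.806, 0.001, 0.001]
ft_force: [5.4, -0.4, 2.1]
grip_width: 0.0133
grasp_force: 59.7
wrist gate_pointer 0.79 [313.7 161.8] [0.4596 0.1738 0.1425]
wrist mark_clip 0.57 [289.7 132.3] [0.4478 0.1803 0.13  ]
remaining -0.009287121382864399
top gate_pointer 0.34 [321.8 247.9] [ 0.5176 -0.0032  0.1425]
top mark_clip 0.37 [294.4 240.4] [0.5385 0.0674 0.13  ]
remaining 0.04096082260601225
side gate_pointer 0.76 [353.7 305.2] [0.4531 0.1755 0.1425]
side mark_clip 0.63 [354.2 307.4] [0.4521 0.1728 0.13  ]
remaining -0.0018261879015334206
```

View pics/both4.png

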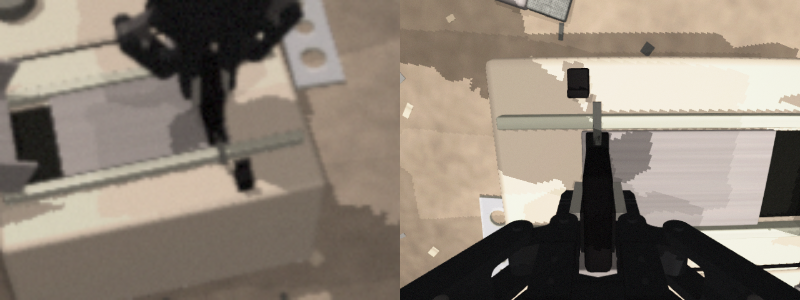

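The wrist half shows the pointer still right of the clip, at columns of about 315 and 285 in the full picture. I'll pull 9 mm more and look again, zoomed.

```bash
python3 -m inch '[-4,-1.3,0,0,0,0,0, -8.6,-2.7,0,0,0,0,0, -8.6,-2.7,0,0,0,0,0, -8.6,-2.7,0,0,0,0,0]'
python3 - <<'E'
from h import *
a=np.radians(17.3);ex=np.array([np.cos(a),np.sin(a),0])
P={};o=bot.get_obs()
for n in("wrist","side"):
    im=bot.camera(n); cv2.imwrite(f"pics/{n}5.png",im)
    for t,z in(("gate_pointer",.1425),("mark_clip",.13)):
        for r in bot.spot_point(n,t)[:1]: P[n,t]=atz(n,r["uv"],z);print(n,t,round(r["confidence"],2),np.round(r["uv"],1),np.round(P[n,t],4))
    print("remaining",(P[n,"mark_clip"]-P[n,"gate_pointer"])@ex)
cv2.imwrite("pics/z5.png",cv2.resize(cv2.imread("pics/wrist5.png")[80:220,220:380],(640,560),interpolation=cv2.INTER_CUBIC))
E
```

```text
clock: 10.3
eef_pos: [0.469, 0.119, 0.1762]
tool_rot: [0.592, 0.806, 0.001, 0.002]
ft_force: [5.5, -0.1, 1.6]
grip_width: 0.0132
grasp_force: 59.8
wrist gate_pointer 0.83 [312.1 163.1] [0.4509 0.1705 0.1425]
wrist mark_clip 0.71 [309.7 129.7] [0.4466 0.1809 0.13  ]
remaining -0.0009924079553460692
side gate_pointer 0.74 [352.5 302.3] [0.4556 0.1697 0.1425]
side mark_clip 0.52 [353.5 308.8] [0.4532 0.1758 0.13  ]
remaining -0.0005296772201491008
```

View pics/z5.png

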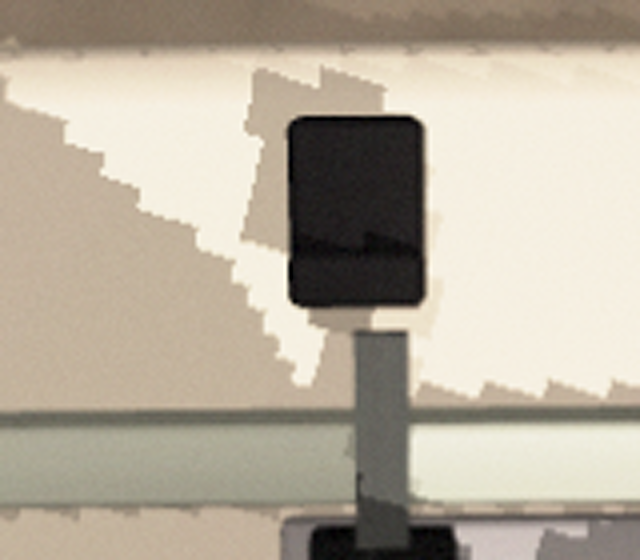

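Zoomed, the clip spans columns 289–425 (centre 357) and the pointer tip is at 381. At 136 px per 12 mm, about 2 mm remains.

```bash
python3 -m inch '[-1.9,-0.6,0,0,0,0,0, -1.9,-0.6,0,0,0,0,0, -1.9,-0.6,0,0,0,0,0, -1.9,-0.6,0,0,0,0,0]'
python3 - <<'E'
from h import *
z=lambda n,r,c:cv2.resize(cv2.imread(n)[r:r+140,c:c+100],(400,560),interpolation=cv2.INTER_CUBIC)
cv2.imwrite("pics/wrist6.png",bot.camera("wrist"));cv2.imwrite("pics/side6.png",bot.camera("side"))
cv2.imwrite("pics/z6.png",np.hstack([z("pics/wrist6.png",80,260),z("pics/side6.png",190,290)]))
E
```

```text
clock: 10.93
eef_pos: [0.4674, 0.1184, 0.1762]
tool_rot: [0.592, 0.806, 0.002, 0.002]
ft_force: [6.0, 1.1, 1.9]
grip_width: 0.0134
grasp_force: 59.8
```

View pics/z6.png

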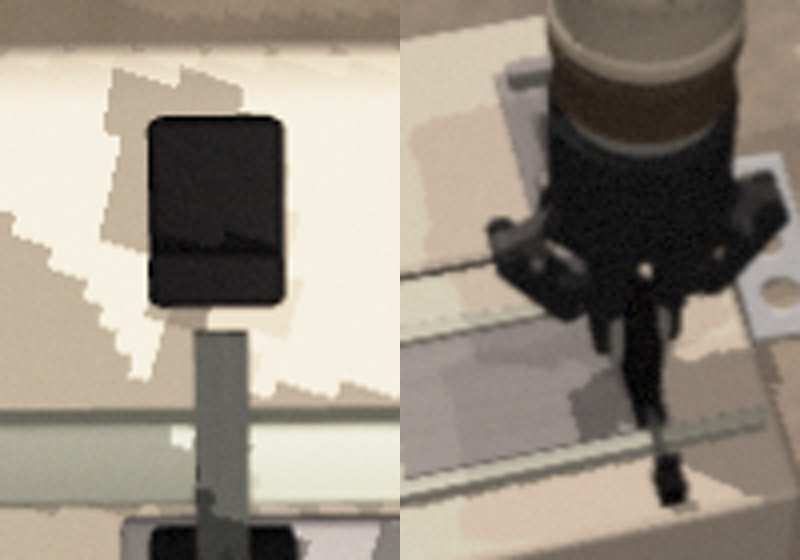

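The pointer tip (column 221) is now level with the clip's centre (217), an offset of about 0.4 mm, and the grip holds at 60 N. The bolt was not touched after I released it, so I'm handing in.

```bash
python3 -c "
from workcell import bot
print(bot.job_done())"
```

```text
the job is handed in; nothing more can be done
None
```

The bolt was pushed home to its end stop first, and then the gate was pulled out; the gripper is holding it with the pointer about 0.4 mm from the mark clip's centre, and the job was handed in at about 11 s (no verdict came back).

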